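Nest the domed jar lids for the steriliser

TASK

The three domed steel jar lids lie apart on the worktop, on their backs with the hollow side up. Nest them that way up for the steriliser: first set the medium lid inside the large one, then the small lid inside the medium one, each settled level on the bottom of the one below and roughly in its middle, with the large lid standing on the worktop.

Things in the scene. Friction and masses are not known exactly. Their poses are not given: they have to be found in the camera images.
- large_lid_center (a point): Large domed lid of plain steel, no knob, lying on its back like a shallow bowl: 120 mm across the rim, 26 mm high, wall 3 mm, flat crown (underneath) 68 mm across, floor 4 mm thick. The point is on its axis half-way up, 13 mm above its underside; z points out of the hollow side (up). It need not be picked up.
- medium_lid_center (a point): Medium domed lid of plain steel, no knob, lying on its back like a bowl: 70 mm across the rim outside, 36 mm high, wall 3 mm, flat crown (underneath) 38 mm across, floor 4 mm thick, 100 g. The point is on its axis half-way up, 18 mm above its underside; z points up. Grip it from above across the outside of its rim. Settled in the large lid its rim is 14 mm above the large rim.
- small_lid_center (a point): Small bell-shaped lid of plain steel, no knob, on its back like a little cup: 42 mm across the rim outside, 48 mm high, wall 3 mm, flat crown (underneath) 22 mm across, floor 4 mm thick, 60 g. The point is on its axis half-way up, 24 mm above its underside; z points up. Settled in the medium lid its rim is 16 mm above the medium rim, with 11 mm between them all round: grip it by its top 15 mm.
Mind the look-alikes: they are no part of the job. What is shaped like the part that bears large_lid_center but green is not meant.

How it is judged (in metres and radians):
On the way, in this order (a step that is already met when the one before it is completed fails the run):
1. the medium lid stands level inside the large lid (horizontal distance between medium_lid_center and large_lid_center below 0.018 m and z of medium_lid_center in the frame of large_lid_center below 0.015 m and angle between medium_lid_center's own z axis and vertical below 0.2 rad), for 0.2 s.
2. the small lid stands level inside the medium lid (horizontal distance between small_lid_center and medium_lid_center below 0.012 m and z of small_lid_center in the frame of medium_lid_center below 0.016 m and angle between small_lid_center's own z axis and vertical below 0.2 rad), for 0.2 s.
At the end, for the whole second after the job is handed in: All three lids hollow side up and level within 11 degrees; the large one on the worktop (height within 5 mm), the medium one in it within 18 mm of its axis and 6 mm of fully down, the small one in the medium one within 12 mm of its axis and 6 mm of fully down (all of step 1 and all of step 2 and height (world z) of large_lid_center between 0.008 and 0.019 m and angle between large_lid_center's own z axis and vertical below 0.2 rad); the robot touches nothing.
It also fails if it takes over 59 s, if anything falls off the work surface, if the arm or the gripper's body presses on something with over 40 N, if the wrist force passes 120 N, or if a joint passes its speed limit or range.

ROBOT

A 6-joint arm with a two-finger parallel gripper is mounted at the origin on the work surface. World frame = base frame: x ahead of the robot, y to its left, z up, the work surface at z = 0. Lengths are in mm, angles in rad, forces in N, time in s.
With the tool pointing down it reaches from about 350 to 875 mm from the base axis. Payload 4.2 kg.
Tool frame: the origin (TCP) lies between the finger pads; the fingertips stand 25 mm ahead of it and the grasp point (between the pads) lies 6 mm ahead of it; z points along the fingers, y is the line along which they close (so a half turn about z gives the same grasp; the last joint's range is limited). The gripper opens to 85 mm and grips with 20 to 120 N. Pads are 22 mm wide; open, the fingers measure 114 mm over their backs; the gripper's body (76 mm by 85 mm) begins 54 mm behind the grasp point. The pads swing forward as they close: fully open they stand 13 mm farther back than shut.
Start: joints at [-1.088, 0.385, 0.008, 0, -1.194, -0.259], TCP at [138.728, -609.388, 256.312] pointing down, gripper open.
Joint ranges: [-3.14, 3.14], [-1.21, 2.06], [-1.07, 1.41], [-3.16, 2.05], [-2.99, -0.16], [-3.1, 3.1]. Speed limits (rad/s): [2.79, 2.79, 3.14, 3.14, 3.14, 3.14].

INTERFACE

Orientations are given as a unit quaternion [x, y, z, w].
In Python, from bench import read_state, get_image, job_done gives the robot as it stands.
- The arm moves only by the tool play_rows, never from a script. Its argument "series" is a list of rows, each a list of 6 numbers: the shift along the world's x, y, z in mm, then the turn, a rotation vector about the world's x, y, z in units of 6 degrees (1.0 is 6 degrees). A call has 1 to 20 rows; each row shifts and turns the commanded pose from where the row before left it; what a row does not reach is not made up. A row lasts 1/12 s, in which the tool goes at most 41.7 mm and 7.16 degrees, less where a joint would pass 70% of its speed; a pose out of reach is approached as far as the arm can. A call is refused whole if a number of a shift passes 41.7 or a number of a turn 1, either way. A call with a gripper value outside its range is refused whole. "gripper" is the opening, from 0 (shut) to 1 (fully open), set as the call begins (left out, the last holds). The fingers move at their own pace and stop on an object; the grip force is fixed at half the most. Time passes only in rows, so rows that do not move let the fingers close. It gives the time, the measured TCP pose, the force, the opening and the grip force at its end, in the units of the state.
- read_state(): the state, without advancing time (a new reading comes with each control period).
- get_image(name): name is "scene" or "top"; returns a dict with "image" (480x640x3 uint8, red, green, blue), "fx", "fy", "cx", "cy" (pixels), "eye" and "rotation" of the camera in the world. Camera axes: x right, y down, z forward; pixel columns grow to the right and rows downward; lengths in mm; the calibration is good to about 2 mm. A picture is of the moment at which its call begins. There is no depth.
- job_done(): hands the job in; it is judged then, once.
The state is a dict: "clock": time; "joints": joint angles; "joint_vel": joint speeds; "joint_efforts": joint torques, N m; "position": TCP position; "ee_rot": TCP orientation; "contact_force": force on the tool from outside, world axes, zero at the start; "wrist_torque": the same for the moment, N m; "gripper_width": finger opening in mm; "grasp_force": force on a finger pad.
Only numpy, scipy, OpenCV 4.12 (cv2) and the standard library are available. Lean on these libraries where they do the work, as an engineer would, in place of code of your own. Each camera call takes 0.05 s, during which the arm holds its last target. There are 200 camera calls.

## Working session

There is one attempt and no reset: what is moved stays moved. The work goes in short steps, Python scripts to look and compute and a tool call to move; the robot and the scene stay as the last step left them, time stands still between calls to the robot, and variables do not carry over. Pictures are saved under pics/ and viewed, at most 10 in all, crops included, and the job is handed in when it is done.

Besides the shell and the picture viewer there is one more tool, called after "Call:" as name(argument=value, ...), one argument or row to a line, values as JSON. play_rows: Moves the arm, as the interface text tells. Its arguments: {"type":"object","properties":{"series":{"type":"array","items":{"type":"array","items":{"type":"number"}}},"gripper":{"type":"number"}},"required":["series"]}

```bash
mkdir -p pics; python3 - <<'E'
from bench import *
import cv2,numpy as np
for n in("scene","top"):
    d=get_image(n);cv2.imwrite(f"pics/{n}0.png",d["image"][:,:,::-1])
    print(n,d["fx"],d["cx"],d["cy"],np.round(d["eye"],1),np.round(d["rotation"],4).tolist())
s=read_state();print(s)
E
```

```text
scene 519.407637092794 321.3890160501688 238.8116546343801 [ 882.2 -413.7  936.4] [0.8708, 0.4042, -0.1123, -0.2563]
top 457.76254489839835 316.9491080863285 243.92879343070402 [337.7 -44.8 976.4] [0.7095, -0.7014, 0.0481, -0.0479]
{'clock': 0.1, 'joints': array([-1.08835874e+00,  3.85484485e-01,  6.73932290e-03, -4.06989532e-04,
       -1.19400421e+00, -2.58618207e-01]), 'joint_vel': array([-0.00117089, -0.00229711,  0.00354046,  0.00177335, -0.00138532,
        0.00102442]), 'joint_efforts': array([-1.09729677e-03, -3.93317628e+01,  1.88930207e+01,  4.19787973e+00,
       -2.54356099e-03,  9.51826649e-06]), 'position': array([ 138.63696877, -608.9380081 ,  255.32310241]), 'ee_rot': array([-1.11601602e-01,  9.93752531e-01,  9.78745429e-04, -1.77296780e-04]), 'contact_force': array([ 0.48796931,  0.39756215, -0.43151328]), 'wrist_torque': array([ 0.06314251, -0.00110998,  0.03774581]), 'grasp_force': 0.0, 'gripper_width': 85.17220765261476}
```

View pics/top0.png

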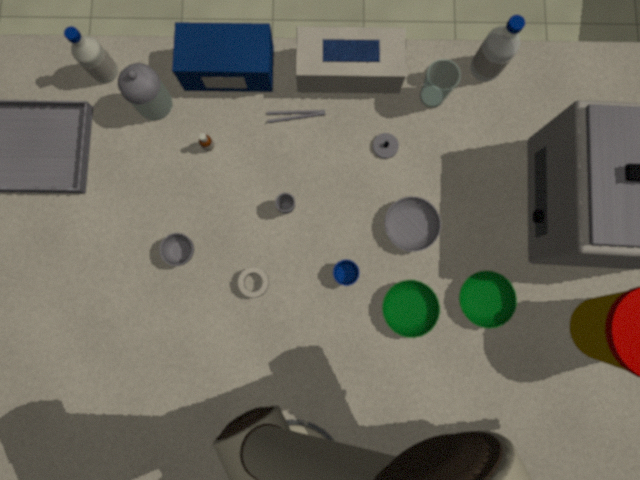

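View pics/scene0.png

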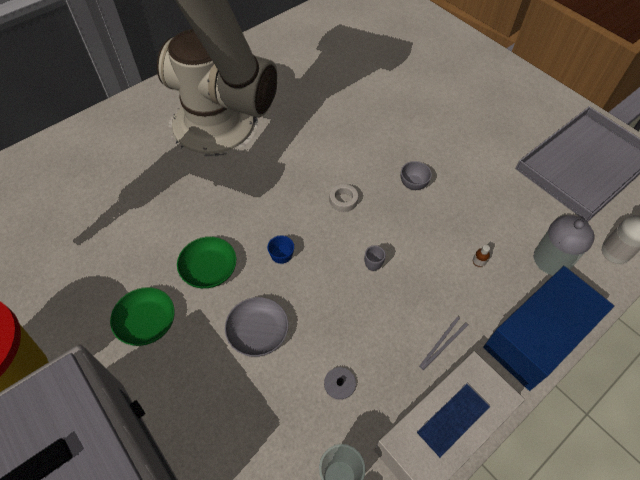

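The top view shows these objects:
- **Plain steel:** a large bowl at (411,224), a medium bowl at (177,250) and a small cup at (285,203).
- **Look-alikes:** green bowls at (411,308) and (487,299), a blue cup at (346,272), a white ring at (252,283) and a knobbed grey disc at (385,146).

The three plain steel ones fit the description in colour and size, and none has a knob. I'll confirm that in one enlarged crop and measure at the same time.

```bash
cat > h.py <<'E'
from bench import *
import cv2,numpy as np
from scipy.spatial.transform import Rotation as R
def rays(d,uv,z):
    uv=np.asarray(uv,float).reshape(-1,2)
    q=d["rotation"]; M=(R.from_quat(q) if np.size(q)==4 else R.from_matrix(q))
    v=M.apply(np.c_[(uv[:,0]-d["cx"])/d["fx"],(uv[:,1]-d["cy"])/d["fy"],np.ones(len(uv))])
    e=np.array(d["eye"]); return (e+v*((z-e[2])/v[:,2])[:,None])[:,:2]
def pix(d,p):
    M=R.from_quat(d["rotation"]); c=M.inv().apply(np.array(p)-d["eye"])
    return c[:2]/c[2]*[d["fx"],d["fy"]]+[d["cx"],d["cy"]]
def steel(im):
    i=im.astype(int); m=((i[...,2]-i[...,0]>4)&(i[...,2]-i[...,0]<40)).astype(np.uint8)
    return cv2.morphologyEx(m,cv2.MORPH_CLOSE,np.ones((3,3),np.uint8))
def blob(d,uv):
    m=cv2.morphologyEx(steel(d["image"]),cv2.MORPH_OPEN,np.ones((3,3),np.uint8))
    cs,_=cv2.findContours(m,cv2.RETR_EXTERNAL,cv2.CHAIN_APPROX_NONE)
    return max(cs,key=lambda c:cv2.pointPolygonTest(c,tuple(map(float,uv)),True))
def rim(d,uv,z):
    p=rays(d,blob(d,uv),z).astype(np.float32); (x,y),r=cv2.minEnclosingCircle(p)
    b=cv2.fitEllipse(p); return np.round([x,y,r,*b[0],*b[1]],1)
E
python3 - <<'E'
from h import *
T=get_image("top");S=get_image("scene")
L={"large":((411,224),(257,326),26),"med":((177,250),(416,175),36),"small":((285,203),(374,258),48)}
rows=[]
for n,(a,b,z) in L.items():
    print(n,"top",rim(T,a,z),"scene",rim(S,b,z), "mean rgb",T["image"][a[1],a[0]])
    rows.append(np.vstack([cv2.resize(d["image"][v-40:v+40,u-40:u+40],(240,240),interpolation=cv2.INTER_CUBIC) for d,(u,v) in((T,a),(S,b))]))
cv2.imwrite("pics/crop.png",np.hstack(rows)[:,:,::-1])
E
```

```text
large top [ 336.7 -237.9   57.3  336.7 -237.4  110.3  111.8] scene [ 339.7 -242.4   59.4  339.5 -242.7  115.6  116. ] mean rgb [110 106 108]
med top [823.4 163.8 108.  821.8 163.3  45.  269.2] scene [ 445.5 -114.9    4.5  445.4 -114.9    6.3    8.4] mean rgb [109 106 107]
small top [ 407.1 -127.3    4.3  407.1 -127.3    7.5    7.6] scene [ 451.3 -118.9    4.5  451.3 -118.9    6.2    8.3] mean rgb [74 71 73]
```

View pics/crop.png

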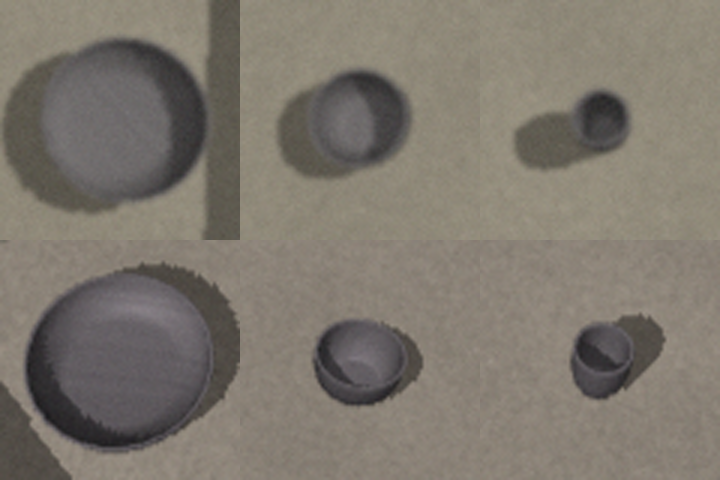

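The crops show three plain grey bowls, hollow side up and without knobs, so they are the large, medium and small lids. I'll segment them better with a local chroma threshold.

```bash
cat >> h.py <<'E'
def blob(d,uv,w=42):
    u,v=map(int,uv); x0,y0=max(u-w,0),max(v-w,0)
    i=cv2.GaussianBlur(d["image"],(0,0),1)[y0:v+w,x0:u+w].astype(float)
    c=np.clip(128+400*(i[...,2]-i[...,0])/(i.sum(2)+1),0,255).astype(np.uint8)
    _,m=cv2.threshold(c,0,1,cv2.THRESH_OTSU)
    cs,_=cv2.findContours(m,cv2.RETR_EXTERNAL,cv2.CHAIN_APPROX_NONE)
    return max(cs,key=lambda k:cv2.pointPolygonTest(k,(float(u-x0),float(v-y0)),True))+[x0,y0]
E
python3 - <<'E'
from h import *
T=get_image("top");S=get_image("scene")
L={"large":((411,224),(257,326),26),"med":((177,250),(416,175),36),"small":((285,203),(374,254),48)}
for n,(a,b,z) in L.items():
    print(n,"top",rim(T,a,z),"scene",rim(S,b,z))
    for d,q in((T,a),(S,b)): print(cv2.boundingRect(blob(d,q)))
E
```

```text
large top [ 514.  -244.6   59.9  513.5 -244.3  114.6  117.1] scene [ 515.9 -247.8   59.9  515.6 -248.1  116.8  117.1]
(384, 197, 57, 55)
(225, 297, 64, 60)
med top [452.3 247.2  35.8 452.2 247.3  66.   69.8] scene [457.5 236.1  41.3 457.9 237.4  66.4  80.4]
(159, 233, 35, 33)
(401, 161, 31, 29)
small top [550.3  23.9  21.1 550.5  23.6  39.7  40.8] scene [560.4  13.5  28.7 558.1  13.7  38.7  56.6]
(275, 193, 20, 20)
(365, 246, 21, 25)
```

Call:
play_rows(
  series=[
    [12,38,0,0,0,0],
    [12,38,0,0,0,0],
    [12,38,0,0,0,0],
    [12,38,0,0,0,0],
    [12,38,0,0,0,0],
    [20,33,0,0,0,0],
    [20,33,0,0,0,0],
    [20,33,0,0,0,0],
    [20,33,0,0,0,0],
    [20,33,0,0,0,0],
    [20,33,0,0,0,0],
    [20,33,0,0,0,0],
    [20,33,0,0,0,0],
    [20,33,0,0,0,0],
    [20,33,0,0,0,0],
    [20,33,0,0,0,0],
  ],
  gripper=1,
)

```text
clock: 1.63
position: [419.2, -54.4, 256.7]
ee_rot: [-0.112, 0.994, 0.0, 0.001]
contact_force: [0.2, -1.2, 0.8]
gripper_width: 85.5
grasp_force: 0.0
```

Call:
play_rows(
  series=[
    [3.4,30,-5,0,0,0],
    [3.4,30,-5,0,0,0],
    [3.4,30,-10,0,0,0],
    [3.4,30,-10,0,0,0],
    [3.4,30,-15,0,0,0],
    [3.4,30,-15,0,0,0],
    [3.4,30,-20,0,0,0],
    [3.4,30,-20,0,0,0],
    [3.4,30,-20,0,0,0],
    [3.4,30,-20,0,0,0],
    [0,0,-10,0,0,0],
    [0,0,0,0,0,0],
    [0,0,0,0,0,0],
  ],
)

```text
clock: 2.72
position: [452.3, 243.1, 105.9]
ee_rot: [-0.112, 0.994, -0.001, -0.001]
contact_force: [0.3, -1.1, -0.0]
gripper_width: 85.4
grasp_force: 0.0
```

```bash
python3 - <<'E'
from h import *
T=get_image("top");S=get_image("scene");st=read_state();p=st["position"];print(p)
o=[]
for d in(T,S):
    im=d["image"].copy()
    for dz in(-25,-12): print(pix(d,p+[0,0,dz]))
    u,v=map(int,pix(d,p)); x0,y0=max(u-65,0),max(v-65,0)
    print(x0,y0); o.append(cv2.resize(im[y0:y0+130,x0:x0+130],(390,390),interpolation=cv2.INTER_CUBIC))
cv2.imwrite("pics/a.png",np.hstack(o)[:,:,::-1])
E
```

```text
[453.0043755  243.06723845 107.24969728]
[171.02035148 245.75440705]
[168.91259626 244.87368244]
101 179
[419.17240104 158.38247961]
[420.2033509 154.3413508]
356 85
```

View pics/a.png

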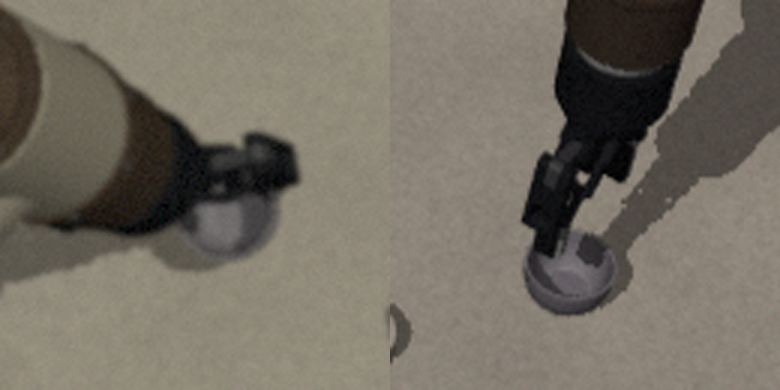

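```bash
python3 - <<'E'
from h import *
S=get_image("scene");p=read_state()["position"];y=np.array([-.222,.975,0])
for h in(-45,-55,45,55):
  for dz in(-12,-18,-25): print(h,dz,np.round((pix(S,p+y*h+[0,0,dz])-[356,85])*3+[390,0]))
E
```

```text
-45 -12 [550. 246.]
-45 -18 [549. 252.]
-45 -25 [547. 258.]
-55 -12 [542. 255.]
-55 -18 [541. 261.]
-55 -25 [540. 267.]
45 -12 [615. 171.]
45 -18 [613. 176.]
45 -25 [611. 183.]
55 -12 [622. 163.]
55 -18 [620. 168.]
55 -25 [618. 175.]
```

The scene view shows the open fingers over the medium lid. The near fingertip is at crop (545,252) and the far one at (613,178). They straddle the lid, and the tips are about 12–18 mm ahead of the TCP when open. Next I descend and grip.

Call:
play_rows(
  series=[
    [0,1,-15,0,0,0],
    [0,0,-15,0,0,0],
    [0,0,-12,0,0,0],
    [0,0,-10,0,0,0],
    [0,0,-8,0,0,0],
    [0,0,-7,0,0,0],
    [0,0,0,0,0,0],
    [0,0,0,0,0,0],
  ],
)

```text
clock: 3.53
position: [452.9, 244.6, 39.4]
ee_rot: [-0.112, 0.994, -0.0, 0.0]
contact_force: [-0.0, 1.1, -0.1]
gripper_width: 85.4
grasp_force: 0.0
```

Call:
play_rows(
  series=[
    [0,0,0,0,0,0],
    [0,0,0,0,0,0],
    [0,0,0,0,0,0],
    [0,0,0,0,0,0],
    [0,0,0,0,0,0],
    [0,0,0,0,0,0],
    [0,0,0,0,0,0],
    [0,0,0,0,0,0],
    [0,0,0,0,0,0],
    [0,0,0,0,0,0],
  ],
  gripper=0.7,
)

```text
clock: 4.37
position: [453.3, 245.2, 41.1]
ee_rot: [-0.112, 0.994, 0.001, 0.001]
contact_force: [-2.2, -0.6, 8.5]
gripper_width: 67.1
grasp_force: 65.3
```

Call:
play_rows(
  series=[
    [0,0,8,0,0,0],
    [0,0,12,0,0,0],
    [0,0,20,0,0,0],
    [0,0,20,0,0,0],
    [0,0,20,0,0,0],
    [0,0,10,0,0,0],
    [0,0,0,0,0,0],
    [0,0,0,0,0,0],
  ],
)

```text
clock: 5.03
position: [452.5, 244.6, 129.5]
ee_rot: [-0.112, 0.994, 0.0, 0.0]
contact_force: [-0.2, -0.7, -1.3]
gripper_width: 67.1
grasp_force: 67.2
```

```bash
python3 - <<'E'
from h import *
S=get_image("scene");T=get_image("top");p=read_state()["position"];print(p)
u,v=map(int,pix(S,p)); x0,y0=u-50,v-50
cv2.imwrite("pics/b.png",cv2.resize(S["image"][y0:y0+130,x0:x0+100],(500,650)[:2] if 0 else (460,598),interpolation=cv2.INTER_CUBIC)[:,:,::-1])
E
```

```text
[451.97685716 244.00263217 128.15405165]
```

View pics/b.png

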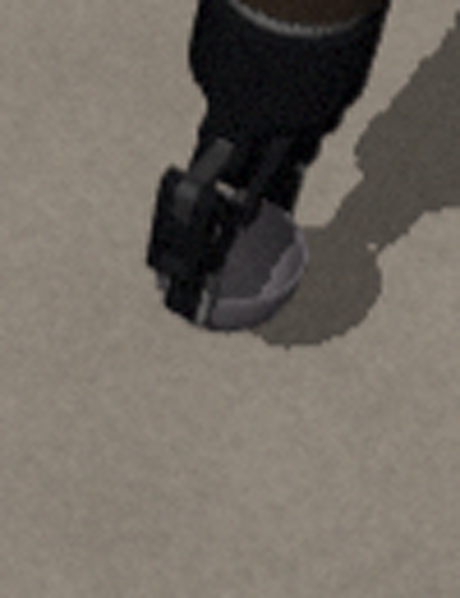

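```bash
python3 - <<'E'
from h import *
S=get_image("scene");p=read_state()["position"]
u,v=map(int,pix(S,p)); o=np.array([u-50,v-50])
a=np.radians(np.arange(-60,121,30))
def show(c,nm,z=-4): print(nm,[np.round((pix(S,p+[35*np.cos(t)+c,35*np.sin(t),z])-o)*4.6).astype(int).tolist() for t in a])
show(0,"level rim -4");show(0,"rim -10",-10)
print("crown pts",[np.round((pix(S,p+[19*np.cos(t),19*np.sin(t),-40])-o)*4.6).astype(int).tolist() for t in a])
E
```

```text
level rim -4 [[214, 292], [254, 295], [289, 282], [308, 257], [306, 228], [285, 201], [250, 185]]
rim -10 [[212, 301], [252, 304], [286, 291], [305, 266], [303, 237], [282, 211], [248, 194]]
crown pts [[209, 319], [230, 321], [248, 314], [258, 301], [258, 285], [247, 271], [229, 262]]
```

The lid is held. Its rim (right extreme near crop (305,250)) and its crown (bottom near (228,328)) match the level projection closely. Next I carry it over the large lid.

Call:
play_rows(
  series=[
    [2,-15,3,0,0,0],
    [4,-30,0,0,0,0],
    [4,-30,0,0,0,0],
    [4,-32,0,0,0,0],
    [4,-32,0,0,0,0],
    [4,-32,0,0,0,0],
    [4,-32,0,0,0,0],
    [4,-32,0,0,0,0],
    [4,-32,0,0,0,0],
    [4,-32,0,0,0,0],
    [4,-32,0,0,0,0],
    [4,-32,0,0,0,0],
    [4,-32,0,0,0,0],
    [4,-32,0,0,0,0],
    [4,-30,0,0,0,0],
    [3,-20,0,0,0,0],
    [2,-14,0,0,0,0],
    [0,0,0,0,0,0],
    [0,0,0,0,0,0],
    [0,0,0,0,0,0],
  ],
)

```text
clock: 6.85
position: [515.1, -245.8, 131.8]
ee_rot: [-0.112, 0.994, 0.0, -0.001]
contact_force: [0.5, 0.3, -2.0]
gripper_width: 66.9
grasp_force: 67.2
```

```bash
python3 - <<'E'
from h import *
S=get_image("scene");T=get_image("top");s=read_state();p=s["position"];print(p,s["gripper_width"])
o=[]
for d in(T,S):
    u,v=map(int,pix(d,p)); x0,y0=max(u-65,0),max(v-50,0);print(x0,y0)
    print([np.round((pix(d,q)-[x0,y0])*3) for q in ((515.5,-247,26),)], [np.round((pix(d,p+[35*a,35*b,-4])-[x0,y0])*3).tolist() for a,b in((1,0),(-1,0),(0,1),(0,-1))])
    o.append(cv2.resize(d["image"][y0:y0+130,x0:x0+130],(390,390),interpolation=cv2.INTER_CUBIC))
cv2.imwrite("pics/c.png",np.hstack(o)[:,:,::-1])
E
```

```text
[ 515.51393534 -245.408683    132.24522683] 67.20358421064626
359 162
[array([163., 182.])] [[193.0, 98.0], [196.0, 207.0], [139.0, 151.0], [250.0, 153.0]]
186 249
[array([212., 228.])] [[235.0, 198.0], [162.0, 113.0], [247.0, 120.0], [148.0, 191.0]]
```

View pics/c.png

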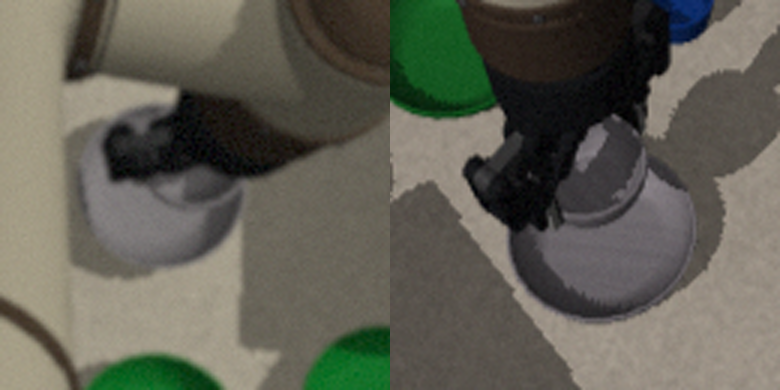

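The medium lid hangs over the large one and is nearly level. Its lower rim in the top crop is at (190,208), where (196,207) is expected, so it is centred on the TCP. The large lid's middle is under it. Next I lower it.

Call:
play_rows(
  series=[
    [0,-1,-20,0,0,0],
    [0,0,-20,0,0,0],
    [0,0,-15,0,0,0],
    [0,0,-12,0,0,0],
    [0,0,-8,0,0,0],
    [0,0,-5,0,0,0],
    [0,0,-4,0,0,0],
    [0,0,0,0,0,0],
    [0,0,0,0,0,0],
    [0,0,0,0,0,0],
  ],
)

```text
clock: 7.78
position: [516.3, -247.5, 49.1]
ee_rot: [-0.112, 0.994, -0.0, 0.001]
contact_force: [0.0, 0.1, -0.9]
gripper_width: 67.0
grasp_force: 67.2
```

Call:
play_rows(
  series=[
    [0,0,-1.5,0,0,0],
    [0,0,-1.5,0,0,0],
    [0,0,-1,0,0,0],
    [0,0,0,0,0,0],
    [0,0,0,0,0,0],
  ],
)

```text
clock: 8.2
position: [515.9, -247.5, 45.2]
ee_rot: [-0.112, 0.994, -0.0, 0.0]
contact_force: [-2.5, 1.6, 5.8]
gripper_width: 67.1
grasp_force: 67.7
```

Contact force shows about 6 N, so the lid is down. I release part way and then raise.

Call:
play_rows(
  series=[
    [0,0,0,0,0,0],
    [0,0,0,0,0,0],
    [0,0,0,0,0,0],
    [0,0,0,0,0,0],
    [0,0,0,0,0,0],
    [0,0,0,0,0,0],
    [0,0,2,0,0,0],
    [0,0,4,0,0,0],
    [0,0,8,0,0,0],
    [0,0,16,0,0,0],
    [0,0,25,0,0,0],
    [0,0,30,0,0,0],
  ],
  gripper=0.9,
)

```text
clock: 9.2
position: [514.7, -247.1, 129.5]
ee_rot: [-0.112, 0.994, 0.001, -0.002]
contact_force: [0.0, -0.7, -0.1]
gripper_width: 76.5
grasp_force: 0.0
```

Call:
play_rows(
  series=[
    [2,15,0,0,0,0],
    [5,32,0,0,0,0],
    [5,32,0,0,0,0],
    [5,32,0,0,0,0],
    [5,32,0,0,0,0],
    [5,32,0,0,0,0],
    [4,32,0,0,0,0],
    [4,32,0,0,0,0],
    [4,29,0,0,0,0],
    [0,0,0,0,0,0],
    [0,0,0,0,0,0],
  ],
  gripper=0.9,
)

```text
clock: 10.12
position: [555.0, 22.2, 130.1]
ee_rot: [-0.113, 0.994, 0.0, 0.001]
contact_force: [-0.4, -0.6, -1.1]
gripper_width: 77.4
grasp_force: 0.0
```

```bash
python3 - <<'E'
from h import *
S=get_image("scene");T=get_image("top");s=read_state();p=s["position"];print(p,s["gripper_width"])
o=[]
y=np.array([-.222,.975,0])
for d,q in((T,(515,-247,40)),(S,(515,-247,40)),(S,tuple(p-[0,0,60]))):
    u,v=map(int,pix(d,q)); x0,y0=max(u-40,0),max(v-40,0);print(x0,y0)
    o.append(cv2.resize(d["image"][y0:y0+80,x0:x0+80],(260,260),interpolation=cv2.INTER_CUBIC))
    print("med rim exp",[np.round((pix(d,(515+35*a,-247+35*b,40))-[x0,y0])*3.25).tolist() for a,b in((1,0),(-1,0),(0,1),(0,-1))])
d=S
print("tcp plumb at z48,0",[np.round((pix(d,(p[0],p[1],z))-[x0,y0])*3.25) for z in(48,0)])
print("small rim if at tcp",[np.round((pix(d,(p[0]+21*a,p[1]+21*b,48))-[x0,y0])*3.25).tolist() for a,b in((1,0),(-1,0),(0,1),(0,-1))])
cv2.imwrite("pics/d.png",np.hstack(o)[:,:,::-1])
E
```

```text
[554.55154367  20.36404713 129.73809055] 76.88346046271742
374 181
med rim exp [[131.0, 78.0], [133.0, 186.0], [78.0, 131.0], [187.0, 133.0]]
215 281
med rim exp [[170.0, 177.0], [97.0, 90.0], [182.0, 96.0], [83.0, 170.0]]
336 208
med rim exp [[-223.0, 414.0], [-296.0, 327.0], [-211.0, 333.0], [-310.0, 407.0]]
tcp plumb at z48,0 [array([128., 149.]), array([121., 188.])]
small rim if at tcp [[152.0, 172.0], [105.0, 127.0], [153.0, 131.0], [103.0, 168.0]]
```

View pics/d.png

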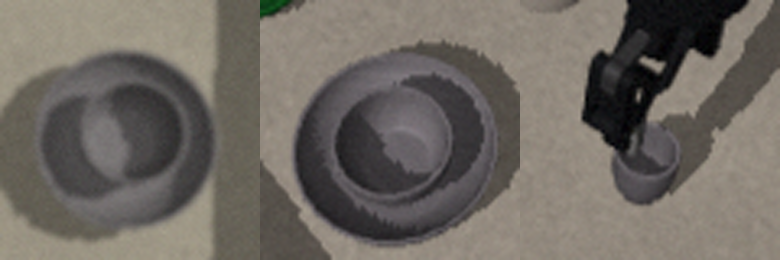

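The medium lid sits level and centred in the large one: its rim centre is at (134,133) in the top crop, against (132,132) expected. The small cup's rim centre is at about (126,149) in the third crop, directly under the TCP plumb point (128,149). Next I descend and grip the small lid.

Call:
play_rows(
  series=[
    [0,0,-15,0,0,0],
    [0,0,-18,0,0,0],
    [0,0,-15,0,0,0],
    [0,0,-12,0,0,0],
    [0,0,-8,0,0,0],
    [0,0,-5,0,0,0],
    [0,0,0,0,0,0],
    [0,0,0,0,0,0],
  ],
)

```text
clock: 10.88
position: [555.0, 20.2, 56.7]
ee_rot: [-0.111, 0.994, -0.0, 0.0]
contact_force: [0.5, 0.5, 1.1]
gripper_width: 77.1
grasp_force: 0.0
```

Call:
play_rows(
  series=[
    [0,0,0,0,0,0],
    [0,0,0,0,0,0],
    [0,0,0,0,0,0],
    [0,0,0,0,0,0],
    [0,0,0,0,0,0],
    [0,0,0,0,0,0],
    [0,0,0,0,0,0],
    [0,0,0,0,0,0],
    [0,0,0,0,0,0],
    [0,0,0,0,0,0],
    [0,0,0,0,0,0],
    [0,0,0,0,0,0],
  ],
  gripper=0.35,
)

```text
clock: 11.88
position: [555.4, 20.9, 57.3]
ee_rot: [-0.112, 0.994, 0.0, 0.001]
contact_force: [-1.1, 0.8, 6.0]
gripper_width: 39.0
grasp_force: 60.0
```

Call:
play_rows(
  series=[
    [0,0,8,0,0,0],
    [0,0,12,0,0,0],
    [0,0,20,0,0,0],
    [0,0,20,0,0,0],
    [0,0,15,0,0,0],
    [-2,-15,0,0,0,0],
    [-5,-32,0,0,0,0],
    [-5,-32,0,0,0,0],
    [-5,-32,0,0,0,0],
    [-5,-32,0,0,0,0],
    [-5,-32,0,0,0,0],
    [-5,-32,0,0,0,0],
    [-5,-32,0,0,0,0],
    [-2,-20,0,0,0,0],
    [0,-9,0,0,0,0],
    [0,0,0,0,0,0],
    [0,0,0,0,0,0],
    [0,0,0,0,0,0],
  ],
)

```text
clock: 13.38
position: [515.8, -246.4, 131.2]
ee_rot: [-0.112, 0.994, 0.0, -0.0]
contact_force: [1.3, 0.4, -0.6]
gripper_width: 39.0
grasp_force: 60.4
```

```bash
python3 - <<'E'
from h import *
S=get_image("scene");T=get_image("top");s=read_state();p=s["position"];print(p,s["gripper_width"],s["contact_force"])
o=[]
for d in(T,S):
    u,v=map(int,pix(d,p-[0,0,40])); x0,y0=max(u-50,0),max(v-50,0)
    o.append(cv2.resize(d["image"][y0:y0+100,x0:x0+100],(390,390),interpolation=cv2.INTER_CUBIC))
    for c,r,nm in((p-[0,0,9],21,"small rim"),(p-[0,0,57],11,"small crown"),((516,-248,40),35,"med rim")):
        print(nm,[np.round((pix(d,(c[0]+r*a,c[1]+r*b,c[2]))-[x0,y0])*3.9).astype(int).tolist() for a,b in((0,0),(1,0),(-1,0),(0,1),(0,-1))])
cv2.imwrite("pics/e.png",np.hstack(o)[:,:,::-1])
E
```

```text
[ 515.9505264  -246.18421319  131.36523777] 39.24614858948956 [-0.05788913 -0.02929831 -0.73526381]
small rim [[213, 184], [212, 142], [213, 226], [169, 183], [256, 184]]
small crown [[191, 203], [191, 182], [191, 224], [170, 202], [212, 203]]
med rim [[180, 215], [179, 151], [181, 280], [115, 214], [246, 216]]
small rim [[192, 166], [220, 200], [163, 133], [230, 139], [153, 194]]
small crown [[202, 211], [216, 228], [188, 195], [221, 197], [183, 226]]
med rim [[206, 244], [251, 297], [163, 192], [265, 200], [146, 288]]
```

View pics/e.png

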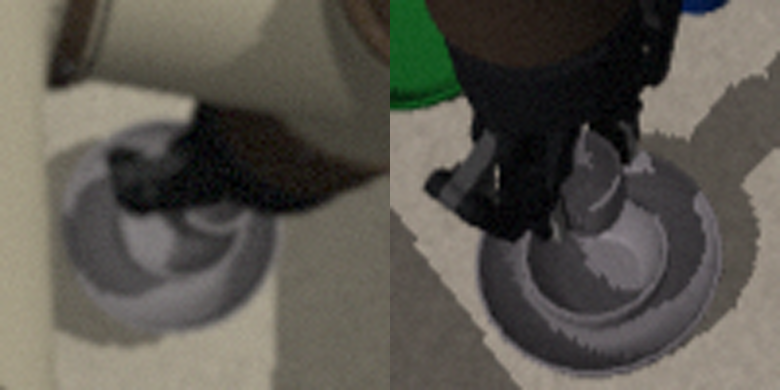

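The small cup hangs level above the medium lid, which sits in the middle of the large one. In the scene crop the cup's crown is at (595,230) and the medium rim centre is at about (597,248). Everything is within about 2 mm of where it should be, so I lower the cup.

Call:
play_rows(
  series=[
    [0,-1,-12,0,0,0],
    [0,-0.5,-15,0,0,0],
    [0,0,-13,0,0,0],
    [0,0,-10,0,0,0],
    [0,0,-7,0,0,0],
    [0,0,-5,0,0,0],
    [0,0,0,0,0,0],
    [0,0,0,0,0,0],
  ],
)

```text
clock: 14.15
position: [516.0, -248.8, 69.5]
ee_rot: [-0.112, 0.994, -0.0, 0.0]
contact_force: [0.1, 0.4, 0.1]
gripper_width: 39.2
grasp_force: 60.4
```

Call:
play_rows(
  series=[
    [0,0,-1.5,0,0,0],
    [0,0,-1.5,0,0,0],
    [0,0,-1,0,0,0],
    [0,0,0,0,0,0],
    [0,0,0,0,0,0],
  ],
)

```text
clock: 14.57
position: [515.9, -249.0, 65.5]
ee_rot: [-0.112, 0.994, -0.0, 0.0]
contact_force: [0.1, -0.6, -0.6]
gripper_width: 39.0
grasp_force: 60.4
```

Call:
play_rows(
  series=[
    [0,0,-1,0,0,0],
    [0,0,0,0,0,0],
    [0,0,0,0,0,0],
  ],
)

```text
clock: 14.82
position: [516.0, -249.0, 65.3]
ee_rot: [-0.112, 0.994, -0.0, 0.0]
contact_force: [-2.0, 1.1, 5.0]
gripper_width: 39.2
grasp_force: 61.2
```

Contact force is about 5 N. I release and then raise.

Call:
play_rows(
  series=[
    [0,0,0,0,0,0],
    [0,0,0,0,0,0],
    [0,0,0,0,0,0],
    [0,0,0,0,0,0],
    [0,0,0,0,0,0],
    [0,0,0,0,0,0],
    [0,0,2,0,0,0],
    [0,0,4,0,0,0],
    [0,0,8,0,0,0],
    [0,0,16,0,0,0],
    [0,0,25,0,0,0],
    [0,0,30,0,0,0],
    [0,20,20,0,0,0],
    [0,32,0,0,0,0],
    [0,32,0,0,0,0],
    [0,32,0,0,0,0],
    [0,32,0,0,0,0],
    [0,20,0,0,0,0],
    [0,0,0,0,0,0],
    [0,0,0,0,0,0],
  ],
  gripper=0.65,
)

```text
clock: 16.48
position: [516.0, -80.0, 170.2]
ee_rot: [-0.113, 0.994, -0.0, 0.001]
contact_force: [0.1, 0.1, -0.1]
gripper_width: 55.1
grasp_force: 0.0
```

```bash
python3 - <<'E'
from h import *
S=get_image("scene");T=get_image("top");s=read_state();print(s["position"],s["contact_force"])
o=[]
for d in(T,S):
    u,v=map(int,pix(d,(516,-248,40))); x0,y0=max(u-40,0),max(v-40,0)
    o.append(cv2.resize(d["image"][y0:y0+80,x0:x0+80],(390,390),interpolation=cv2.INTER_CUBIC))
    for c,r,nm in(((516,-249,56),21,"small"),((516,-248,40),35,"med"),((516,-248,26),60,"large")):
        print(nm,[np.round((pix(d,(c[0]+r*a,c[1]+r*b,c[2]))-[x0,y0])*4.875).astype(int).tolist() for a,b in((0,0),(1,0),(-1,0),(0,1),(0,-1))])
cv2.imwrite("pics/f.png",np.hstack(o)[:,:,::-1])
E
```

```text
[515.82141356 -81.33367556 169.808311  ] [0.25375672 0.51394623 0.46213233]
small [[207, 189], [206, 139], [207, 238], [156, 188], [257, 189]]
med [[196, 196], [195, 115], [197, 277], [114, 195], [278, 196]]
large [[189, 202], [187, 66], [191, 339], [50, 200], [328, 203]]
small [[193, 182], [226, 222], [160, 142], [238, 149], [147, 216]]
med [[199, 197], [255, 264], [145, 133], [272, 143], [124, 253]]
large [[202, 212], [298, 326], [111, 103], [325, 120], [74, 308]]
```

View pics/f.png

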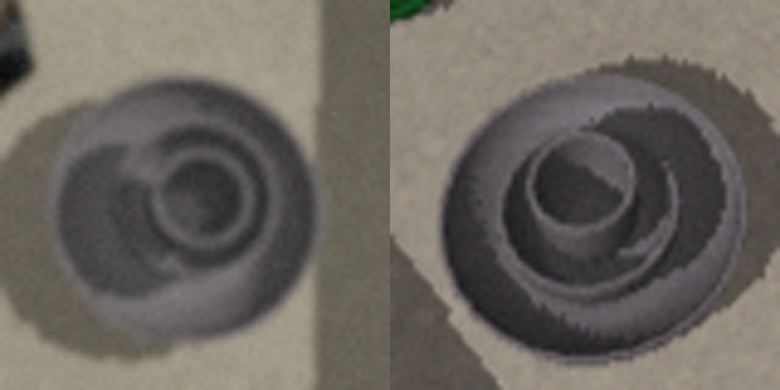

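The lids are nested, level and centred. In the top crop the small rim is at (202,197), the medium at about (195,197) and the large at about (185,208). The arm is clear, so I hand the job in.

```bash
python3 -c "
from bench import *
print(job_done())"
```

```text
the job is handed in; nothing more can be done
None
```

I nested the three steel lids, small in medium in large. The last pictures show all three level and centred, and I handed the job in at about 16.6 s of the 59 s allowed; the hand-in did not report a verdict.

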